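Load the inspection shuttle and hold it at the detent

TASK

Load two pins into the shuttle one after the other: first the plain pin in the pocket next to the black knob, then the square-headed pin in the other pocket, each standing fully down. Then grip the shuttle's knob and slide the shuttle along its rails towards the camera head until you feel its spring ball drop into the notch of the index strip. Finish there, still gripping the knob and holding the shuttle at the notch; leave the round-headed pin and the other things on the bench where they are.

Things in the scene. Friction and masses are not known exactly. Their poses are not given: they have to be found in the camera images.
- fixture: Fixed fixture: black steel base plate 150 (x) x 450 (y) x 12 mm, two steel guide rails along its y, an aluminium end stop at each end and a black camera head (50 x 30 mm, 112 mm high) at its +y end. Origin on the table under the middle of the rails, z up. +y is the direction in which the shuttle is to be slid. Position and yaw vary.
- shuttle: Aluminium block 60 (x) x 190 (y) x 26 mm on the rails. Origin: centre of its underside, 30 mm above the table (top face at 56 mm); axes as the fixture's. Slides only along y, 150 mm between stops, friction 1.5 N; starts within 30 mm of the -y stop. On top, at y = -78 mm, the black knob; pockets at y = -22 and +36 mm, marked by 1 and 2 black dots.
- strip: Fixed steel index strip along the shuttle's +x side, 215 mm long, inner face 42 mm from the rails' middle, top at 52 mm, with one upright notch 9 mm wide in that face; a black lug (16 x 14 mm) on its back marks the notch. Origin: table height, on the rails' middle line, level with the notch; axes as the fixture's. The notch lies 25 mm or more before the end stop.
- ball (a point): Centre of the 12 mm steel ball on the middle of the shuttle's +x side (shuttle y = 0). A spring presses it on the strip with about 7 N; at the notch (shuttle origin level with the strip's origin along y) it drops in 2 mm. Then moving on or back takes about 7 N, and a shuttle left free within about 2.5 mm centres itself.
- knob (a point): On the axis of the shuttle's black knob, at the height to grip. The knob is an upright round post, diameter 22 mm, 42 mm tall above the shuttle's top; this point is 15 mm below its top, 27 mm above the shuttle's top face.
- pocket1 (a point): Centre of the mouth (at the shuttle's top face) of pocket 1, next to the knob, one dot. Round blind hole 18 mm wide, 18 mm deep, with a 2 mm chamfer.
- pocket2 (a point): Mouth of pocket 2, farther from the knob, two dots; same size.
- pin_plain: Loose steel pin standing upright on the tray: plain round rod, diameter 16 mm, 60 mm tall, no head, chamfered foot. Origin at the centre of its foot, z up. About 90 g. Seated, its foot is 18 mm below the pocket's mouth.
- pin_square: Loose steel pin standing upright on the tray: round shaft of diameter 16 mm, on top a square head 22 x 22 mm, 20 mm high; 60 mm tall in all. Origin at the centre of its foot, x and y axes along the square's sides. About 130 g.
- pin_round: Bystander on the tray, not to be loaded: steel pin standing upright, round shaft of diameter 16 mm, on top a round head of diameter 30 mm, 20 mm high; 60 mm tall in all. Origin at the centre of its foot. About 150 g. Leave it.
- tray: Fixed low tray with a black rubber floor, 200 (x) x 140 (y) mm, floor 4 mm and rim 12 mm above the table; origin at the centre of its underside. Three pins (plain, square-headed, round-headed) stand in a row along its x, about 55 mm apart, in any order, on its +y half; a bushing and a nut lie on its other half.
- bushing: Bystander on the tray: brass bushing, 28 mm across, 16 mm high. Leave it.
- nut: Bystander on the tray: dark steel hexagon nut, 30 mm across, 13 mm high. Leave it.
- screwdriver: Bystander: screwdriver lying at the robot's left. Leave it.
- flask: Bystander: small white bottle, 44 mm across, 110 mm tall, beyond the fixture. Leave it.
- tape: Bystander: cardboard ring (tape core), 90 mm across, 24 mm high, to the right of the tray. Leave it.

How it is judged:
By the outcome, as a careful person would: the job done as asked, in the order asked, and still so for the second after the job is handed in, while the arm keeps its last pose, push and grip.
It also fails if it takes over 72 s, if anything falls off the work surface, if the arm or the gripper's body presses on something with over 40 N, if the wrist force passes 120 N, or if a joint passes its speed limit or range.

ROBOT

A 7-joint arm with a two-finger parallel gripper is mounted at the origin on the work surface. World frame = base frame: x ahead of the robot, y to its left, z up, the work surface at z = 0. Lengths are in mm, angles in rad, forces in N, time in s.
With the tool pointing down it reaches from about 400 to 850 mm from the base axis. Payload 10.4 kg.
Tool frame: the origin (TCP) lies between the finger pads, 19 mm behind the fingertips; this is the grasp point; z points along the fingers, y is the direction in which the jaws open and shut (so a half turn about z gives the same grasp; the last joint's range is limited). The gripper opens to 85 mm and grips with 20 to 120 N. Pads are 22 mm wide; open, the fingers measure 114 mm over their backs; the gripper's body (76 mm by 85 mm) begins 54 mm behind the grasp point. The pads swing forward as they close: fully open they stand 13 mm farther back than shut.
Start: joints at [1.236, 0.332, -0.065, 1.46, 0.022, 1.35, -0.088], TCP at [191.753, -594.878, 250.038] pointing down, gripper open.
Joint ranges: [-2.6, 2.6], [-0.5, 2.12], [-1.47, 1.34], [0.16, 2.42], [-1.27, 4.41], [0.06, 2.06], [-2.6, 2.6]. Speed limits (rad/s): [2.22, 2.22, 2.79, 2.79, 3.14, 3.14, 3.14].

INTERFACE

Orientations are given as a rotation vector (axis times angle).
In Python, from cell import manip, read_camera, camera_info, workorder gives the robot as it stands.
- The arm moves only by the tool arm_command, never from a script. Its arguments are lists of equal length, an entry for each row: "linear": the shift along the tool's x, y, z in mm, a list of three; "rot": the turn, a rotation vector about the tool's x, y, z in degrees, a list of three; "claw": the closure in counts, from 0 (fully open) to 255 (shut). In form: {"linear": [[tx, ty, tz], ...], "rot": [[wx, wy, wz], ...], "claw": [claw, ...]}. A call has 1 to 5 rows; each row is the pose to reach, as a shift and turn from the pose measured when the call began, along the tool's axes at that moment; what a row does not reach only later rows make up. A row lasts 1/8 s, in which the tool goes at most 62.5 mm and 10.7 degrees, less where a joint would pass 70% of its speed; a pose out of reach is approached as far as the arm can. A call with a gripper value outside its range is refused whole. The fingers move at their own pace and stop on an object; "newtons" is the grip in N (left out, the last holds). Time passes only in rows, so rows that repeat a pose let the fingers close. It gives the time, the measured TCP pose, the force and the opening at its end, in the units of the state.
- manip.state(): the state, without advancing time (a new reading comes with each control period).
- read_camera(name): name is "scene" or "top"; returns the picture (420x560x3 uint8, red, green, blue); there is no depth.
- camera_info(name): a dict with "K" (3x3 intrinsics, pixels), "R" (3x3) and "t" (3): a world point X has camera coordinates R X + t. Camera axes: x right, y down, z forward; pixel columns grow to the right and rows downward; lengths in mm; the calibration is good to about 2 mm. A picture is of the moment at which its call begins. camera_info takes no time and is no camera call.
- workorder.hand_in(): hands the job in, once; it reports no verdict.
The state is a dict: "time": time; "q": joint angles; "joint_vel": joint speeds; "effort": joint torques, N m; "ee_pos": TCP position; "tool_rot": TCP orientation; "contact_force": force on the tool from outside, world axes, zero at the start; "ft_torque": the same for the moment, N m; "opening": finger opening in mm.
Only numpy, scipy, OpenCV 4.12 (cv2) and the standard library are available. Lean on these libraries where they do the work, as an engineer would, in place of code of your own. Each camera call takes 0.05 s, during which the arm holds its last target. There are 200 camera calls.

## Working session

There is one attempt and no reset: what is moved stays moved. The work goes in short steps, Python scripts to look and compute and a tool call to move; the robot and the scene stay as the last step left them, time stands still between calls to the robot, and variables do not carry over. Pictures are saved under pics/ and viewed, about 8 in all and at most 12, crops included, and the job is handed in when it is done.

Besides the shell and the picture viewer there is one more tool, called by a JSON object that holds its "method" and its "body", one argument or row to a line. arm_command: Moves the arm, as the interface text tells. Its arguments: {"type":"object","properties":{"linear":{"type":"array","items":{"type":"array","items":{"type":"number"}}},"rot":{"type":"array","items":{"type":"array","items":{"type":"number"}}},"claw":{"type":"array","items":{"type":"number"}},"newtons":{"type":"number"}},"required":["linear","rot","claw"]}

```bash
ls; mkdir -p pics; python3 - <<'E'
from cell import manip, read_camera, camera_info
import cv2
print(manip.state())
for n in("scene","top"):
    im=read_camera(n); cv2.imwrite(f"pics/{n}0.png",im[:,:,::-1]); print(n,camera_info(n))
E
```

```text
pics
{'time': 0.0, 'q': array([ 1.23640302,  0.33288899, -0.06467591,  1.46094778,  0.02160999,
        1.34991812, -0.08852842]), 'joint_vel': array([ 1.95967404e-03, -3.69752849e-04, -8.66160382e-04, -1.80985163e-03,
        1.69306132e-04,  1.17433660e-03, -9.76350150e-05]), 'effort': array([-5.68999330e-04, -6.25439715e+01,  4.90249274e-02, -3.91616428e+01,
        1.63599401e-02,  9.69920045e-03, -8.16867828e-05]), 'ee_pos': array([ 191.59780495, -594.53231699,  249.20208948]), 'tool_rot': array([-3.10208490e+00, -4.87516625e-01,  4.90912776e-04]), 'contact_force': array([-0.31884737, -0.66217298,  0.75031595]), 'ft_torque': array([0.02631373, 0.00085501, 0.01400704]), 'opening': 85.30730106141249}
scene {'K': array([[494.56458948,   0.        , 276.33154909],
       [  0.        , 494.56458948, 210.8335056 ],
       [  0.        ,   0.        ,   1.        ]]), 'R': array([[ 0.67239021,  0.74012082, -0.01061029],
       [ 0.60325219, -0.55624068, -0.57156198],
       [-0.42892679,  0.377912  , -0.8204903 ]]), 't': array([-365.71612182, -300.16283542, 1726.66982921])}
top {'K': array([[466.86088913,   0.        , 285.16842644],
       [  0.        , 466.86088913, 221.13834427],
       [  0.        ,   0.        ,   1.        ]]), 'R': array([[ 0.01098853, -0.99992516,  0.00537924],
       [-0.99755805, -0.01133326, -0.06891655],
       [ 0.06897235, -0.00460882, -0.99760793]]), 't': array([ -12.3304174 ,  561.60253555, 1458.20039046])}
```

View pics/top0.png

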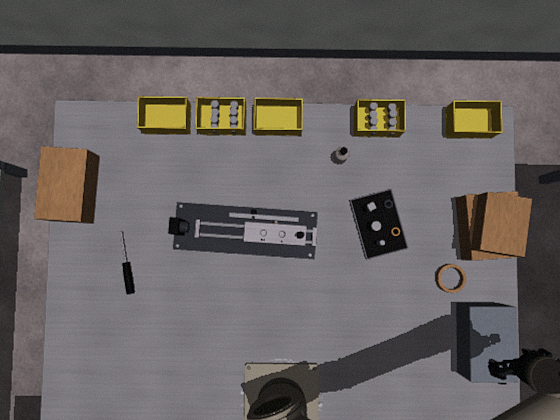

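View pics/scene0.png

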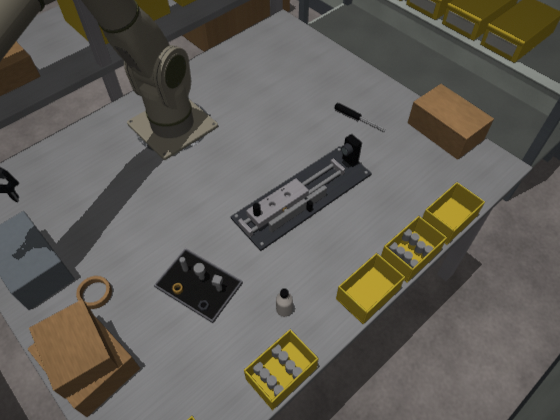

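The top view shows the fixture (about 170-318, 200-258) and the tray (350-408, 190-258). The knob is near (300,235), and the camera head is at its left end near (180,226). The scene view shows the same. I'll zoom in on both.

```bash
cat > h.py <<'E'
import numpy as np, cv2
from cell import manip, read_camera, camera_info
def avg(n,k=4): return np.mean([read_camera(n).astype(float) for _ in range(k)],0).astype(np.uint8)[:,:,::-1].copy()
def ray(n,uv):
    c=camera_info(n); K,R,t=c["K"],c["R"],c["t"]
    return -R.T@t, R.T@np.linalg.inv(K)@np.array([*uv,1.])
def onz(n,uv,z):
    o,d=ray(n,uv); return o+d*(z-o[2])/d[2]
def proj(n,X):
    c=camera_info(n); p=c["K"]@(c["R"]@np.array(X,float)+c["t"]); return p[:2]/p[2]
def tri(uvt,uvs):
    A=[];b=[]
    for n,uv in(("top",uvt),("scene",uvs)):
        o,d=ray(n,uv); d/=np.linalg.norm(d); P=np.eye(3)-np.outer(d,d); A.append(P); b.append(P@o)
    return np.linalg.lstsq(np.vstack(A),np.hstack(b),rcond=None)[0]
def crop(im,x,y,w,h,s):
    c=cv2.resize(im[y:y+h,x:x+w],None,fx=s,fy=s,interpolation=cv2.INTER_CUBIC)
    return c
E
python3 - <<'E'
from h import *
t=avg("top");s=avg("scene");cv2.imwrite("pics/t1.png",t);cv2.imwrite("pics/s1.png",s)
g=lambda c:np.clip(255*(c/255.)**0.6,0,255).astype(np.uint8)
# top row: fixture top (160..320 x 195..265)x5 ; 
cv2.imwrite("pics/fixt.png",g(crop(t,165,195,160,70,5)))
cv2.imwrite("pics/fixs.png",g(crop(s,225,130,150,120,5)))
a=crop(t,345,185,66,78,6); b=crop(s,152,245,94,78,4)
b=cv2.copyMakeBorder(b,0,a.shape[0]-b.shape[0],0,0,cv2.BORDER_CONSTANT)
cv2.imwrite("pics/tray.png",g(np.hstack([a,b])))
E
```

```text
(no output)
```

View pics/fixt.png

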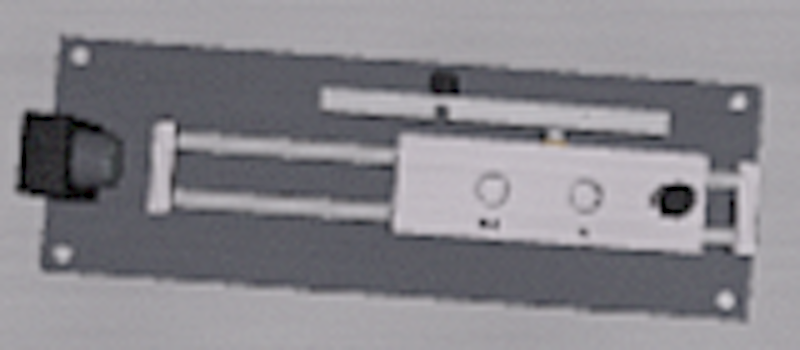

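View pics/fixs.png

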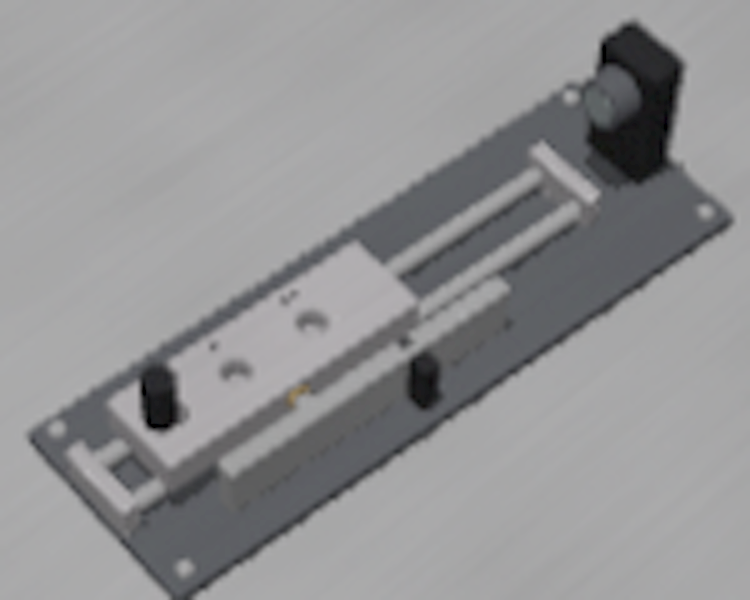

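View pics/tray.png

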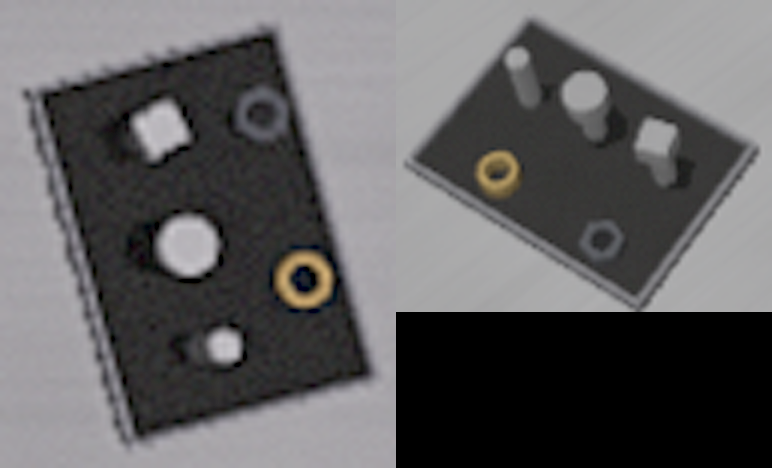

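Both views agree. In the tray, the plain pin is at the -y end (top px ≈ 382,242), the round-headed pin is in the middle and the square-headed pin is at the +y end (top px ≈ 371,206). The shuttle has its knob at ≈ (300,235), pocket 1 at ≈ (282,234) and pocket 2 at ≈ (263,233). The notch and lug are at ≈ (253,217).

```bash
python3 - <<'E'
from h import *
np.set_printoptions(precision=1,suppress=True)
t=cv2.imread("pics/t1.png");s=cv2.imread("pics/s1.png")
def blobs(im,x,y,w,h,thr,S=6,inv=False,amin=3,amax=1e9):
    g=cv2.cvtColor(crop(im,x,y,w,h,S),cv2.COLOR_BGR2GRAY)
    m=((g<thr) if inv else (g>thr)).astype(np.uint8)
    cs,_=cv2.findContours(m,cv2.RETR_EXTERNAL,cv2.CHAIN_APPROX_NONE)
    out=[]
    for c in cs:
        a=cv2.contourArea(c)/S/S
        if not amin<a<amax: continue
        M=cv2.moments(c); f=lambda p:(np.array(p)+.5)/S-.5+np.array([x,y])
        r=cv2.minAreaRect(c)
        out.append((a,f((M["m10"]/M["m00"],M["m01"]/M["m00"])),f(r[0]),np.array(r[1])/S,r[2],f(cv2.boxPoints(r))))
    return out
print("cam",ray("top",(0,0))[0],ray("scene",(0,0))[0])
print("tray pins top")
for b in blobs(t,356,196,40,56,110,amin=10): print(b[0],b[1],b[2],b[3],b[4],"z64:",onz("top",b[1],64))
print("tray pins scene")
for b in blobs(s,178,254,48,30,95,amin=8): print(b[0],b[1],b[2],b[3],b[4])
print("plate holes top")
for b in blobs(t,172,202,145,56,110,amin=3,amax=40): print(b[0],b[1],"z12:",onz("top",b[1],12))
print("shuttle etc top")
for b in blobs(t,180,205,140,50,140,amin=100): print(b[0],b[2],b[3],b[4],[onz("top",p,56)[:2] for p in b[5]])
print("dark top")
for b in blobs(t,242,205,72,48,45,inv=True,amin=1): print(b[0],b[1],b[3])
print("dark scene")
for b in blobs(s,225,180,100,60,45,inv=True,amin=1): print(b[0],b[1],b[3],b[5].ravel())
g=cv2.cvtColor(t,cv2.COLOR_BGR2GRAY);print(g[232:236,255:302:1])
E
```

```text
cam [ 459.8    0.8 1493.5] [1167.6 -548.8 1241.3]
tray pins top
15.972222222222221 [382.  242.2] [382.  242.2] [4.3 4.5] 90.0 z64: [ 497.2 -303.2   64. ]
75.13888888888889 [357.7 243.5] [358.8 240.2] [22.5  6.3] 90.0 z64: [ 492.5 -228.7   64. ]
62.84722222222222 [376.  225.5] [375.8 225.6] [9.  8.8] 90.0 z64: [ 548.3 -284.8   64. ]
43.361111111111114 [371.3 206. ] [371.3 205.9] [7.1 7.1] 61.69924545288086 z64: [ 608.4 -270.7   64. ]
tray pins scene
53.416666666666664 [216.5 278.9] [216.5 279. ] [8. 8.] 18.43494987487793
71.88888888888889 [198.5 267.5] [198.5 267.6] [ 9.1 10. ] 45.0
16.72222222222222 [181.7 259.1] [181.8 259.2] [4.5 4.8] 90.0
275.23611111111114 [215.1 259.5] [210.3 262.4] [17.7 30.2] 90.0
plate holes top
6.763888888888889 [309.7 254.6] z12: [457.  -84.8  12. ]
4.75 [177.1 245.3] z12: [481.6 335.2  12. ]
5.138888888888888 [312.2 215. ] z12: [582.7 -92.   12. ]
4.916666666666667 [180.5 205.7] z12: [607.8 327.6  12. ]
shuttle etc top
1118.0555555555554 [277.5 233.4] [66.9 19.1] 3.990912914276123 [array([497.7, 121.9]), array([556.4, 118.8]), array([544.3, -87.3]), array(
[... 2675 characters left out ...]
156 154 154 156 148 129 146 160 153 111  67 123 155 154 152 150 152
  151 149 151 156 153 112  40  13   0   1   2]
 [156 157 155 159 144 115 144 159 158 157 137  97 156 155 157 158 155 156
  156 155 154 155 157 145 127 159 158 160 144  87 101 157 153 152 149 150
  154 152 156 149 114  49  25   6  12  13  16]
 [154 152 154 157 157 126 112 157 159 153 117 118 162 158 155 154 156 157
  153 157 153 156 155 137 109 156 151 153 153 116 114 159 155 156 155 152
  149 154 158 133  55  50   5  13  19  17  17]
 [157 158 152 157 154 152 139 137 135 124 104 144 158 155 156 156 155 153
  152 156 151 155 154 139 113 148 152 159 128  63 124 154 153 152 154 151
  155 153 159 134  50  50   1  17  17  19  15]]
```

```bash
python3 - <<'E'
from h import *
np.set_printoptions(precision=1,suppress=True)
t=cv2.imread("pics/t1.png");s=cv2.imread("pics/s1.png")
for n,a,b in(("plain",(382,242.2),(181.7,259.1)),("round",(376,225.5),(198.5,267.5)),("sq",(371.3,206),(216.5,278.9))):
    print(n,"tri",tri(a,b),"top",onz("top",a,64),"scene",onz("scene",b,64))
# pocket rings in top: darkness-weighted ring -> fit circle by minEnclosing of dark pixels
S=8
for n,im,pts in(("top",t,[(262.7,232.4),(281.5,233.9)]),("scene",s,[(286.8,193.9),(271.8,204.0)])):
    for (x,y) in pts:
        x0,y0=int(round(x))-6,int(round(y))-6
        g=cv2.cvtColor(crop(im,x0,y0,13,13,S),cv2.COLOR_BGR2GRAY)
        yy,xx=np.mgrid[:g.shape[0],:g.shape[1]]
        m=(g<np.median(g)-12)&(np.hypot(xx-52,yy-52)<4.3*S)
        e=cv2.fitEllipse(cv2.convexHull(np.argwhere(m)[:,::-1].astype(np.int32)))
        u=(np.array(e[0])+.5)/S-.5+(x0,y0); print(n,u,np.array(e[1])/S,onz(n,u,56))
# square: angle at z64 via approx of hull corners
g=cv2.cvtColor(crop(t,364,199,15,15,10),cv2.COLOR_BGR2GRAY);c=max(cv2.findContours((g>100).astype(np.uint8),0,1)[0],key=cv2.contourArea);print(cv2.minAreaRect(c))
# knob top z=98, scene; lug
for p in((523.6,61.4,56),(520.2,3.6,56),(516.9,-52.3,98),(516.9,-52.3,56)): print(p,proj("top",p),proj("scene",p))
for n,u in(("top",((444/5)+165-.4,82/5+195-.4)),("top",((441/5)+165-.4,112/5+195-.4)),("scene",(405/5+225-.4,343/5+130-.4))): print("notch",onz(n,u,52))
E
```

```text
plain tri [ 497.  -303.5   65. ] top [ 497.3 -303.2   64. ] scene [ 496.  -303.7   64. ]
round tri [ 548.1 -285.3   64.1] top [ 548.4 -284.9   64. ] scene [ 547.7 -285.6   64. ]
sq tri [ 608.  -270.8   64.6] top [ 608.4 -270.5   64. ] scene [ 607.4 -271.1   64. ]
top [263.  232.3] [7.8 8. ] [523.8  62.   56. ]
top [281.8 233.8] [7.6 8.1] [520.    4.2  56. ]
scene [286.9 193.9] [5.8 7.7] [523.8  61.7  56. ]
scene [271.7 203.7] [5.8 7.6] [519.7   4.2  56. ]
((78.00947570800781, 73.80865478515625), (73.26736450195312, 73.26737976074219), 60.832393646240234)
(523.6, 61.4, 56) [263.2 232.4] [286.8 194. ]
(520.2, 3.6, 56) [282.  233.7] [271.6 203.9]
(516.9, -52.3, 98) [300.6 234.4] [255.9 205.5]
(516.9, -52.3, 56) [300.1 235. ] [256.6 213.8]
notch [589.8  92.9  52. ]
notch [571.2  94.4  52. ]
notch [571.1  94.   52. ]
```

```bash
cat > g.py <<'E'
import sys
from h import *
from scipy.spatial.transform import Rotation as Ro
def go(x,y,z,jaw):
    st=manip.state(); R=Ro.from_rotvec(st["tool_rot"]); M=R.as_matrix()
    cur=np.degrees(np.arctan2(M[1,1],M[0,1])); jaw=cur+((jaw-cur+90)%180-90); a=np.radians(jaw)
    T=np.column_stack([np.cross([np.cos(a),np.sin(a),0],[0,0,-1]),[np.cos(a),np.sin(a),0],[0,0,-1]])
    print("lin",np.round(M.T@(np.array([x,y,z])-st["ee_pos"]),1),"rot",np.round(np.degrees((R.inv()*Ro.from_matrix(T)).as_rotvec()),1))
if __name__=="__main__":
    st=manip.state(); print(round(st["time"],2),np.round(st["ee_pos"],1),np.round(st["tool_rot"],3),"F",np.round(st["contact_force"],1),"op",round(st["opening"],1),"q7",np.round(st["q"],2))
    for a in sys.argv[1:]: go(*map(float,a.split(",")))
E
python3 g.py 497,-303.5,250,106.4 497,-303.5,120,106.4
```

```text
0.5 [ 191.7 -594.9  250. ] [3.103 0.488 0.   ] F [ 0.3 -1.3 -1.1] op 85.4 q7 [ 1.24  0.33 -0.06  1.46  0.02  1.35 -0.09]
lin [ 379.9 -183.7   -0. ] rot [ 0.  -0.   1.5]
lin [ 379.9 -183.7  130. ] rot [ 0.  -0.   1.5]
```

{"method": "arm_command", "body": {
  "linear": [
    [380, -183.5, 0],
    [380, -183.5, 0],
    [380, -183.5, 0],
    [380, -183.5, 0],
    [380, -183.5, 0]
  ],
  "rot": [
    [0, 0, 1.5],
    [0, 0, 1.5],
    [0, 0, 1.5],
    [0, 0, 1.5],
    [0, 0, 1.5]
  ],
  "claw": [0, 0, 0, 0, 0],
  "newtons": 60
}}

```text
time: 1.12
ee_pos: [419.1, -377.7, 250.3]
tool_rot: [3.109, 0.447, 0.0]
contact_force: [1.5, -0.7, -0.6]
opening: 85.9
```

```bash
python3 g.py 497,-303.5,120,106.4 497,-303.5,50,106.4
```

```text
1.12 [ 419.1 -377.7  250.3] [3.109 0.447 0.   ] F [ 1.5 -0.7 -0.6] op 85.9 q7 [ 0.87  0.21 -0.26  1.62  0.06  1.32 -0.68]
lin [ 95.6 -49.3 130.3] rot [ 0. -0. -0.]
lin [ 95.6 -49.4 200.3] rot [ 0. -0. -0.]
```

{"method": "arm_command", "body": {
  "linear": [
    [95.5, -49.5, 60],
    [95.5, -49.5, 110],
    [95.5, -49.5, 110],
    [95.5, -49.5, 130],
    [95.5, -49.5, 130]
  ],
  "rot": [
    [0, 0, 0],
    [0, 0, 0],
    [0, 0, 0],
    [0, 0, 0],
    [0, 0, 0]
  ],
  "claw": [0, 0, 0, 0, 0]
}}

```text
time: 1.75
ee_pos: [496.1, -302.9, 118.9]
tool_rot: [-3.108, -0.447, 0.003]
contact_force: [-0.3, -0.0, 0.5]
opening: 85.6
```

```bash
python3 g.py 497,-303.5,50,106.4
```

```text
1.75 [ 496.1 -302.9  118.9] [-3.108e+00 -4.470e-01  3.000e-03] F [-0.3 -0.   0.5] op 85.6 q7 [ 0.73  0.37 -0.31  1.72  0.12  1.08 -0.91]
lin [ 0.8  1.  68.9] rot [-0.1  0.1 -0. ]
```

{"method": "arm_command", "body": {
  "linear": [
    [1, 1, 35],
    [1, 1, 69],
    [1, 1, 69],
    [1, 1, 69],
    [1, 1, 69]
  ],
  "rot": [
    [0, 0, 0],
    [0, 0, 0],
    [0, 0, 0],
    [0, 0, 0],
    [0, 0, 0]
  ],
  "claw": [0, 0, 0, 100, 120]
}}

```text
time: 2.38
ee_pos: [498.2, -304.2, 51.9]
tool_rot: [3.109, 0.447, 0.0]
contact_force: [0.1, -0.2, -0.9]
opening: 51.7
```

{"method": "arm_command", "body": {
  "linear": [
    [0, 0, 0],
    [0, 0, 0],
    [0, 0, 0],
    [0, 0, 0],
    [0, 0, 0]
  ],
  "rot": [
    [0, 0, 0],
    [0, 0, 0],
    [0, 0, 0],
    [0, 0, 0],
    [0, 0, 0]
  ],
  "claw": [160, 180, 200, 255, 255]
}}

```text
time: 3.0
ee_pos: [498.3, -304.1, 52.2]
tool_rot: [3.109, 0.447, 0.001]
contact_force: [-1.5, 0.9, 5.4]
opening: 14.1
```

```bash
python3 g.py 497,-303.5,50,106.4
```

```text
3.0 [ 498.3 -304.1   52.2] [3.109e+00 4.470e-01 1.000e-03] F [-1.5  0.9  5.4] op 14.1 q7 [ 0.72  0.45 -0.3   1.76  0.16  0.96 -0.93]
lin [-1.  -1.   2.2] rot [ 0. -0. -0.]
```

{"method": "arm_command", "body": {
  "linear": [
    [0, 0, 0],
    [0, 0, 0],
    [0, 0, -30],
    [0, 0, -80],
    [0, 0, -80]
  ],
  "rot": [
    [0, 0, 0],
    [0, 0, 0],
    [0, 0, 0],
    [0, 0, 0],
    [0, 0, 0]
  ],
  "claw": [255, 255, 255, 255, 255]
}}

```text
time: 3.62
ee_pos: [500.2, -305.1, 135.8]
tool_rot: [3.105, 0.446, 0.009]
contact_force: [-0.1, -0.7, -1.6]
opening: 14.2
```

```bash
python3 g.py 520,4,165,-3.4
```

```text
3.62 [ 500.2 -305.1  135.8] [3.105 0.446 0.009] F [-0.1 -0.7 -1.6] op 14.2 q7 [ 0.73  0.35 -0.31  1.7   0.12  1.11 -0.91]
lin [ 106.2 -290.9  -30.4] rot [  0.4  -0.  -70.2]
```

{"method": "arm_command", "body": {
  "linear": [
    [0, -40, -30],
    [106, -291, -30],
    [106, -291, -30],
    [106, -291, -30],
    [106, -291, -30]
  ],
  "rot": [
    [0, 0, -8],
    [0, 0, -70],
    [0, 0, -70],
    [0, 0, -70],
    [0, 0, -70]
  ],
  "claw": [255, 255, 255, 255, 255]
}}

```text
time: 4.25
ee_pos: [516.7, -16.5, 163.8]
tool_rot: [2.604, 1.745, 0.003]
contact_force: [0.2, -0.2, -0.3]
opening: 14.3
```

```bash
python3 g.py 520,4,165,-3.4
```

```text
4.25 [516.7 -16.5 163.8] [2.604 1.745 0.003] F [ 0.2 -0.2 -0.3] op 14.3 q7 [ 0.5   0.21 -0.62  1.83  0.14  1.13 -0.56]
lin [20.2 -4.7 -1.3] rot [  0.4   0.2 -18.9]
```

{"method": "arm_command", "body": {
  "linear": [
    [20, -4.7, 0],
    [20, -4.7, 0],
    [20, -4.7, 20],
    [20, -4.7, 35],
    [20, -4.7, 35]
  ],
  "rot": [
    [0.4, 0.2, -10],
    [0.4, 0.2, -19],
    [0.4, 0.2, -19],
    [0.4, 0.2, -19],
    [0.4, 0.2, -19]
  ],
  "claw": [255, 255, 255, 255, 255]
}}

```text
time: 4.88
ee_pos: [519.0, 3.6, 127.0]
tool_rot: [-2.283, -2.153, 0.003]
contact_force: [-0.2, -0.9, -1.1]
opening: 14.5
```

{"method": "arm_command", "body": {
  "linear": [
    [0, 0, 0],
    [0, 0, 0]
  ],
  "rot": [
    [0, 0, 0],
    [0, 0, 0]
  ],
  "claw": [255, 255]
}}

```text
time: 5.12
ee_pos: [519.3, 3.5, 127.4]
tool_rot: [-2.283, -2.153, 0.002]
contact_force: [-0.6, -0.5, -1.6]
opening: 14.0
```

```bash
python3 - <<'E'
from h import *
t=avg("top",3);s=avg("scene",3);cv2.imwrite("pics/t2.png",t);cv2.imwrite("pics/s2.png",s)
g=lambda c:np.clip(255*(c/255.)**0.6,0,255).astype(np.uint8)
a=crop(t,250,205,70,55,6);b=crop(s,240,155,60,70,6)[:,:]
b=cv2.copyMakeBorder(b,0,0,0,0,0);h=max(a.shape[0],b.shape[0])
p=lambda c:cv2.copyMakeBorder(c,0,h-c.shape[0],0,0,0)
cv2.imwrite("pics/hover1.png",g(np.hstack([p(a),p(b)])))
E
python3 g.py 520,4,110,-3.4
```

```text
5.42 [519.2   3.6 127.2] [-2.283 -2.153  0.003] F [ 0.4 -0.4 -1.3] op 14.4 q7 [ 0.49  0.28 -0.66  1.85  0.19  1.08 -0.3 ]
lin [ 0.5  0.9 17.2] rot [-0.2 -0.1  0. ]
```

View pics/hover1.png

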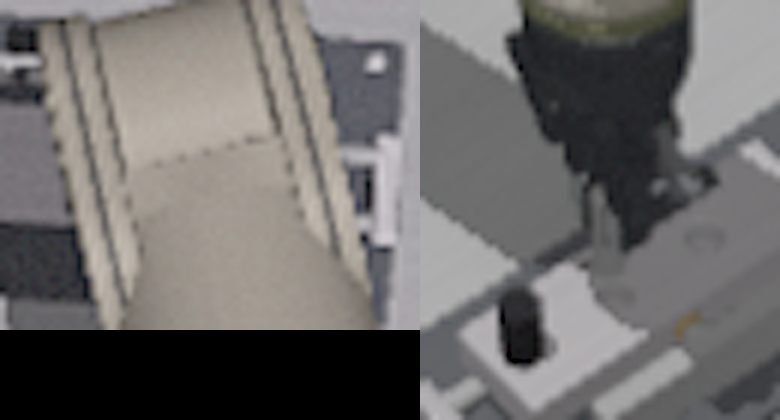

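```bash
python3 - <<'E'
from h import *
s=cv2.imread("pics/s2.png");g=cv2.cvtColor(s,cv2.COLOR_BGR2GRAY)
for z in (79,85,95,105): print(z,proj("scene",(519.2,3.6,z)))
for r in range(186,206): print(r,g[r,260:284])
E
```

```text
79 [271.25551763 199.12262225]
85 [271.2161792  197.90103526]
95 [271.15001216 195.84633178]
105 [271.08308003 193.76787001]
186 [63 62 62 62 59 50 47 14 27 49 30 11 12  9 13 12 13 14 29 54 41 30 30 38]
187 [62 62 61 61 59 49 45 21 39 60 42 10 10 10 13 12 12 13 19 31 17 19 28 30]
188 [62 62 61 62 59 54 40 21 37 61 54 11 10 11  9 12 14 12 12 11 12 18 21 24]
189 [61 61 61 60 60 59 46 20 31 54 45 23 12 11  9 11 12 12 12 13 12 15 15 20]
190 [61 62 60 60 60 60 49 21 30 51 42 42 17 11  9 12 14 13 12 13 13 16 39 58]
191 [61 60 60 60 61 60 51 19 27 50 45 51 44 17 10 14 14 14 13 15 24 40 63 70]
192 [60 60 61 61 61 61 56 22 26 50 45 52 50 20 10 14 12 12 17 40 60 63 70 71]
193 [60 60 60 60 59 46 39 26 31 50 45 52 50 27 10 10 12 13 32 63 70 71 71 70]
194 [61 61 61 59 47 30 26 24 33 50 43 46 50 24 10 12 11 17 43 70 70 71 71 69]
195 [62 59 46 40 31 25 25 24 33 50 43 44 50 25 12 10 17 39 63 71 71 70 70 69]
196 [52 43 29 25 24 24 27 44 53 51 52 51 51 29 16 38 58 63 70 70 70 71 71 71]
197 [35 27 24 25 27 43 52 63 62 52 55 55 54 46 43 63 70 70 70 70 70 71 71 70]
198 [25 24 24 36 67 63 63 50 49 52 54 56 54 53 60 69 70 70 71 71 71 71 70 70]
199 [ 42  36  79 116 121 113  63  31  48  52  55  55  54  54  64  69  70  70
  70  70  70  70  70  70]
200 [ 57  88 125 138 137 133 116 105  61  56  55  55  56  59  67  69  70  70
  70  70  70  70  70  70]
201 [120 127 137 136 135 134 133 125  67  66  64  63  64  68  70  70  70  70
  70  70  69  69  70  71]
202 [137 136 135 134 134 134 135 128  69  68  66  63  64  64  67  70  70  70
  69  70  69  70  71  71]
203 [136 134 134 133 134 135 136 135 107  61  60  60  61  60  59  62  69  69
  69  70  71  71  71  70]
204 [104 134 134 134 136 138 138 136 119  56  57  60  61  59  57  58  69  70
  71  71  71  70  71  70]
205 [ 85 134 135 136 137 138 138 136 129  87  61  64  66  64  60  63  70  71
  71  71  71  70  70  71]
```

{"method": "arm_command", "body": {
  "linear": [
    [1.6, 1, 5],
    [1.6, 1, 15],
    [1.6, 1, 20],
    [1.6, 1, 22],
    [1.6, 1, 25]
  ],
  "rot": [
    [-0.2, -0.1, 0],
    [-0.2, -0.1, 0],
    [-0.2, -0.1, 0],
    [-0.2, -0.1, 0],
    [-0.2, -0.1, 0]
  ],
  "claw": [255, 255, 255, 255, 255]
}}

```text
time: 6.05
ee_pos: [520.3, 5.1, 102.2]
tool_rot: [2.285, 2.155, -0.001]
contact_force: [-0.7, 0.7, 1.6]
opening: 14.4
```

```bash
python3 g.py 520,5.1,86,-3.4
```

```text
6.05 [520.3   5.1 102.2] [ 2.285e+00  2.155e+00 -1.000e-03] F [-0.7  0.7  1.6] op 14.4 q7 [ 0.47  0.31 -0.65  1.88  0.22  1.03 -0.33]
lin [-0.  -0.3 16.2] rot [0. 0. 0.]
```

{"method": "arm_command", "body": {
  "linear": [
    [0, 0, 2],
    [0, 0, 4],
    [0, 0, 6]
  ],
  "rot": [
    [0, 0, 0],
    [0, 0, 0],
    [0, 0, 0]
  ],
  "claw": [255, 255, 255]
}}

```text
time: 6.42
ee_pos: [519.7, 5.6, 96.0]
tool_rot: [-2.285, -2.156, 0.002]
contact_force: [-4.8, 3.0, 2.9]
opening: 14.4
```

{"method": "arm_command", "body": {
  "linear": [
    [0.2, -0.4, 3],
    [0.2, -0.4, 6],
    [0.2, -0.4, 8],
    [0.2, -0.4, 9.5]
  ],
  "rot": [
    [0, 0, 0],
    [0, 0, 0],
    [0, 0, 0],
    [0, 0, 0]
  ],
  "claw": [255, 255, 255, 255]
}}

```text
time: 6.92
ee_pos: [519.4, 5.8, 86.4]
tool_rot: [-2.285, -2.155, 0.002]
contact_force: [-1.6, 0.8, 0.1]
opening: 14.5
```

Low forces and no bottom contact yet; I'll keep going down to the bottom.

{"method": "arm_command", "body": {
  "linear": [
    [0, 0, 1],
    [0, 0, 2],
    [0, 0, 3]
  ],
  "rot": [
    [0, 0, 0],
    [0, 0, 0],
    [0, 0, 0]
  ],
  "claw": [255, 255, 255]
}}

```text
time: 7.3
ee_pos: [519.9, 6.0, 85.8]
tool_rot: [2.285, 2.155, -0.002]
contact_force: [-16.1, -0.2, 37.3]
opening: 14.4
```

{"method": "arm_command", "body": {
  "linear": [
    [0, 0, -1],
    [0, 0, -1],
    [0, 0, -1],
    [0, 0, -1],
    [0, 0, -1]
  ],
  "rot": [
    [0, 0, 0],
    [0, 0, 0],
    [0, 0, 0],
    [0, 0, 0],
    [0, 0, 0]
  ],
  "claw": [255, 190, 120, 100, 100]
}}

```text
time: 7.92
ee_pos: [520.0, 5.9, 86.7]
tool_rot: [2.285, 2.155, -0.002]
contact_force: [0.1, 1.2, -0.0]
opening: 51.7
```

{"method": "arm_command", "body": {
  "linear": [
    [0, 0, 0],
    [0, 0, -20],
    [0, 0, -60],
    [0, 0, -80],
    [0, 0, -80]
  ],
  "rot": [
    [0, 0, 0],
    [0, 0, 0],
    [0, 0, 0],
    [0, 0, 0],
    [0, 0, 0]
  ],
  "claw": [100, 100, 100, 50, 0]
}}

```text
time: 8.55
ee_pos: [520.9, 6.1, 168.1]
tool_rot: [2.283, 2.153, 0.001]
contact_force: [0.5, 0.5, -0.2]
opening: 83.5
```

```bash
python3 g.py 608,-270.8,165,119.2
```

```text
8.55 [520.9   6.1 168.1] [2.283e+00 2.153e+00 1.000e-03] F [ 0.5  0.5 -0.2] op 83.5 q7 [ 0.5   0.23 -0.67  1.81  0.16  1.15 -0.28]
lin [-271.3  103.2    3.8] rot [ 0.2  0.  57.4]
```

{"method": "arm_command", "body": {
  "linear": [
    [-271, 103, 4],
    [-271, 103, 4],
    [-271, 103, 4],
    [-271, 103, 4],
    [-271, 103, 4]
  ],
  "rot": [
    [0, 0, 57.4],
    [0, 0, 57.4],
    [0, 0, 57.4],
    [0, 0, 57.4],
    [0, 0, 57.4]
  ],
  "claw": [0, 0, 0, 0, 0]
}}

```text
time: 9.18
ee_pos: [607.2, -274.1, 162.8]
tool_rot: [3.014, 0.876, -0.001]
contact_force: [-0.4, 0.7, 0.6]
opening: 85.1
```

```bash
python3 - <<'E'
from h import *
np.set_printoptions(precision=1,suppress=True)
s=avg("scene",2);t=avg("top",2);cv2.imwrite("pics/t3.png",t)
g=lambda c:np.clip(255*(c/255.)**0.6,0,255).astype(np.uint8)
a=crop(s,240,170,60,55,6);b=crop(t,250,210,65,45,6);h=max(a.shape[0],b.shape[0])
p=lambda c:cv2.copyMakeBorder(c,0,h-c.shape[0],0,0,0)
cv2.imwrite("pics/after1.png",g(np.hstack([p(a),p(b)])))
print(proj("scene",(520,4,98)),proj("scene",(520,4,56)),proj("top",(520,4,98)))
E
python3 g.py 608,-270.8,165,119.2 608,-270.8,120,119.2
```

```text
[271.4 195.3] [271.7 203.8] [281.8 233.2]
9.38 [ 607.4 -270.6  163. ] [3.012 0.891 0.   ] F [0.5 0.2 0.8] op 85.5 q7 [ 0.61  0.5  -0.36  1.44  0.18  1.24 -0.76]
lin [ 0.4  0.6 -2. ] rot [0.1 0.  3.8]
lin [ 0.4  0.5 43. ] rot [0.1 0.  3.8]
```

View pics/after1.png

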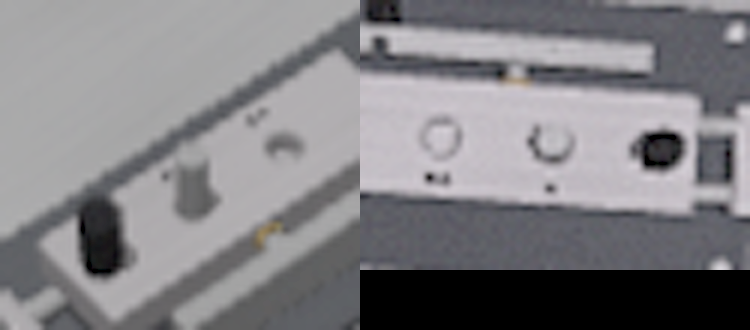

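The plain pin stands in pocket 1 with its top at scene ≈ (271.5,195.2). A seated pin predicts (271.4,195.3), so it is fully down. Next is the square pin.

{"method": "arm_command", "body": {
  "linear": [
    [0.4, 0.5, 0],
    [0.4, 0.5, 35],
    [0.4, 0.5, 80],
    [0.4, 0.5, 111],
    [0.4, 0.5, 111]
  ],
  "rot": [
    [0.1, 0, 3.8],
    [0.1, 0, 3.8],
    [0.1, 0, 3.8],
    [0.1, 0, 3.8],
    [0.1, 0, 3.8]
  ],
  "claw": [0, 0, 0, 0, 0]
}}

```text
time: 10.0
ee_pos: [606.3, -268.4, 49.2]
tool_rot: [-3.035, -0.794, 0.007]
contact_force: [0.8, 0.3, 0.0]
opening: 85.2
```

```bash
python3 g.py 608,-270.8,52,119.2
```

```text
10.0 [ 606.3 -268.4   49.2] [-3.035 -0.794  0.007] F [0.8 0.3 0. ] op 85.2 q7 [ 0.59  0.61 -0.33  1.53  0.22  1.05 -0.85]
lin [ 0.3  2.9 -2.8] rot [-0.3  0.2  0.1]
```

{"method": "arm_command", "body": {
  "linear": [
    [0.3, 3, -2.8],
    [0.3, 3, -2.8],
    [0.3, 3, -2.8],
    [0.3, 3, -2.8],
    [0.3, 3, -2.8]
  ],
  "rot": [
    [-0.3, 0.2, 0],
    [-0.3, 0.2, 0],
    [-0.3, 0.2, 0],
    [-0.3, 0.2, 0],
    [-0.3, 0.2, 0]
  ],
  "claw": [0, 60, 100, 140, 160]
}}

```text
time: 10.62
ee_pos: [608.0, -270.9, 52.2]
tool_rot: [-3.039, -0.795, -0.001]
contact_force: [-0.5, 0.6, -0.6]
opening: 31.7
```

```bash
python3 g.py 608,-270.8,52,119.2
```

```text
10.62 [ 608.  -270.9   52.2] [-3.039e+00 -7.950e-01 -1.000e-03] F [-0.5  0.6 -0.6] op 31.7 q7 [ 0.59  0.61 -0.33  1.52  0.22  1.05 -0.85]
lin [ 0.1 -0.1  0.2] rot [-0.  -0.   0.1]
```

{"method": "arm_command", "body": {
  "linear": [
    [0, 0, 0],
    [0, 0, 0],
    [0, 0, 0],
    [0, 0, 0],
    [0, 0, 0]
  ],
  "rot": [
    [0, 0, 0],
    [0, 0, 0],
    [0, 0, 0],
    [0, 0, 0],
    [0, 0, 0]
  ],
  "claw": [180, 200, 255, 255, 255]
}}

```text
time: 11.25
ee_pos: [608.1, -271.0, 52.3]
tool_rot: [-3.039, -0.795, -0.001]
contact_force: [-0.2, 0.1, 2.9]
opening: 21.3
```

{"method": "arm_command", "body": {
  "linear": [
    [0, 0, -20],
    [0, 0, -60],
    [0, 0, -110],
    [0, 0, -113],
    [0, 0, -113]
  ],
  "rot": [
    [0, 0, 0],
    [0, 0, 0],
    [0, 0, 0],
    [0, 0, 0],
    [0, 0, 0]
  ],
  "claw": [255, 255, 255, 255, 255]
}}

```text
time: 11.88
ee_pos: [607.9, -271.0, 165.8]
tool_rot: [-3.039, -0.795, -0.001]
contact_force: [0.5, -0.1, -3.0]
opening: 21.1
```

```bash
python3 g.py 523.7,61.8,175,-3.4
```

```text
11.88 [ 607.9 -271.   165.8] [-3.039e+00 -7.950e-01 -1.000e-03] F [ 0.5 -0.1 -3. ] op 21.1 q7 [ 0.61  0.5  -0.35  1.43  0.17  1.24 -0.82]
lin [  89.6 -331.4   -9.2] rot [  0.   -0.  -57.3]
```

{"method": "arm_command", "body": {
  "linear": [
    [89.5, -331.5, -9],
    [89.5, -331.5, -9],
    [89.5, -331.5, -9],
    [89.5, -331.5, -9],
    [89.5, -331.5, -9]
  ],
  "rot": [
    [0, 0, -57.3],
    [0, 0, -57.3],
    [0, 0, -57.3],
    [0, 0, -57.3],
    [0, 0, -57.3]
  ],
  "claw": [255, 255, 255, 255, 255]
}}

```text
time: 12.5
ee_pos: [529.6, 33.4, 172.8]
tool_rot: [-2.345, -2.089, 0.001]
contact_force: [1.4, 1.7, -0.9]
opening: 21.5
```

```bash
python3 g.py 523.7,61.8,130,-3.4
```

```text
12.5 [529.6  33.4 172.8] [-2.345e+00 -2.089e+00  1.000e-03] F [ 1.4  1.7 -0.9] op 21.5 q7 [ 0.44  0.25 -0.67  1.78  0.17  1.17 -0.39]
lin [27.5 -9.  42.8] rot [-0.1  0.  -3.2]
```

{"method": "arm_command", "body": {
  "linear": [
    [27.5, -9, 0],
    [27.5, -9, 10],
    [27.5, -9, 43],
    [27.5, -9, 43],
    [27.5, -9, 43]
  ],
  "rot": [
    [-0.1, 0, -3.2],
    [-0.1, 0, -3.2],
    [-0.1, 0, -3.2],
    [-0.1, 0, -3.2],
    [-0.1, 0, -3.2]
  ],
  "claw": [255, 255, 255, 255, 255]
}}

```text
time: 13.12
ee_pos: [524.0, 60.9, 130.1]
tool_rot: [2.288, 2.152, 0.0]
contact_force: [0.4, -0.1, -1.6]
opening: 21.0
```

```bash
python3 - <<'E'
from h import *
a,b=[cv2.cvtColor(cv2.imread(f"pics/{n}.png"),cv2.COLOR_BGR2GRAY).astype(np.float32)[222:245,240:293] for n in("t1","t3")]
print(cv2.phaseCorrelate(a[:,:30].copy(),b[:,:30].copy(),cv2.createHanningWindow((30,23),cv2.CV_32F)))
S=8
for n in("t1","t3"):
    im=cv2.imread(f"pics/{n}.png");g=cv2.cvtColor(crop(im,257,226,13,13,S),cv2.COLOR_BGR2GRAY);yy,xx=np.mgrid[:104,:104]
    m=(g<np.median(g)-12)&(np.hypot(xx-52,yy-52)<4.3*S);e=cv2.fitEllipse(cv2.convexHull(np.argwhere(m)[:,::-1].astype(np.int32)))
    print(onz("top",(np.array(e[0])+.5)/S-.5+(257,226),56))
E
python3 g.py 523.7,61.8,106,-3.4
```

```text
((0.006636372311113803, -0.0005221218791522375), 0.9603646304872301)
[523.82758241  61.95430933  56.        ]
[523.81087772  61.94190298  56.        ]
13.12 [524.   60.9 130.1] [2.288 2.152 0.   ] F [ 0.4 -0.1 -1.6] op 21.0 q7 [ 0.4   0.3  -0.69  1.83  0.21  1.09 -0.43]
lin [ 0.8 -0.4 24.1] rot [ 0.  -0.  -0.1]
```

{"method": "arm_command", "body": {
  "linear": [
    [1.2, -0.5, 5],
    [1.2, -0.5, 15],
    [1.2, -0.5, 23],
    [1.2, -0.5, 25],
    [1.2, -0.5, 27]
  ],
  "rot": [
    [0, 0, 0],
    [0, 0, 0],
    [0, 0, 0],
    [0, 0, 0],
    [0, 0, 0]
  ],
  "claw": [255, 255, 255, 255, 255]
}}

```text
time: 13.75
ee_pos: [523.7, 62.2, 103.0]
tool_rot: [2.288, 2.152, 0.0]
contact_force: [-0.1, -0.0, -1.3]
opening: 21.2
```

{"method": "arm_command", "body": {
  "linear": [
    [0, 0, 2],
    [0, 0, 4],
    [0, 0, 6]
  ],
  "rot": [
    [0, 0, 0],
    [0, 0, 0],
    [0, 0, 0]
  ],
  "claw": [255, 255, 255]
}}

```text
time: 14.12
ee_pos: [523.2, 62.8, 97.5]
tool_rot: [-2.287, -2.153, 0.001]
contact_force: [-4.9, 1.8, 1.2]
opening: 21.3
```

{"method": "arm_command", "body": {
  "linear": [
    [0.2, -0.4, 3],
    [0.2, -0.4, 6],
    [0.2, -0.4, 9],
    [0.2, -0.4, 10.5]
  ],
  "rot": [
    [0, 0, 0],
    [0, 0, 0],
    [0, 0, 0],
    [0, 0, 0]
  ],
  "claw": [255, 255, 255, 255]
}}

```text
time: 14.62
ee_pos: [522.7, 63.0, 86.7]
tool_rot: [-2.287, -2.152, 0.001]
contact_force: [-1.5, 0.2, -0.1]
opening: 21.2
```

{"method": "arm_command", "body": {
  "linear": [
    [0, 0, 1],
    [0, 0, 2]
  ],
  "rot": [
    [0, 0, 0],
    [0, 0, 0]
  ],
  "claw": [255, 255]
}}

```text
time: 14.88
ee_pos: [523.0, 63.2, 86.0]
tool_rot: [-2.288, -2.153, 0.001]
contact_force: [-9.2, -1.2, 23.3]
opening: 21.3
```

Bottomed out at the expected height (TCP 86). Release and lift.

{"method": "arm_command", "body": {
  "linear": [
    [0, 0, -0.7],
    [0, 0, -0.7],
    [0, 0, -0.7],
    [0, 0, -0.7],
    [0, 0, -0.7]
  ],
  "rot": [
    [0, 0, 0],
    [0, 0, 0],
    [0, 0, 0],
    [0, 0, 0],
    [0, 0, 0]
  ],
  "claw": [255, 170, 110, 90, 90]
}}

```text
time: 15.5
ee_pos: [523.1, 63.2, 86.7]
tool_rot: [-2.288, -2.153, 0.001]
contact_force: [-0.3, -0.1, 1.2]
opening: 55.4
```

{"method": "arm_command", "body": {
  "linear": [
    [0, 0, 0],
    [0, 0, -20],
    [0, 0, -60],
    [0, 0, -75],
    [0, 0, -75]
  ],
  "rot": [
    [0, 0, 0],
    [0, 0, 0],
    [0, 0, 0],
    [0, 0, 0],
    [0, 0, 0]
  ],
  "claw": [90, 90, 90, 90, 90]
}}

```text
time: 16.12
ee_pos: [523.8, 63.2, 163.2]
tool_rot: [2.287, 2.151, 0.002]
contact_force: [-0.3, -0.1, -0.1]
opening: 55.2
```

```bash
python3 g.py 517.1,-51.7,162,-3.4
```

```text
16.12 [523.8  63.2 163.2] [2.287e+00 2.151e+00 2.000e-03] F [-0.3 -0.1 -0.1] op 55.2 q7 [ 0.41  0.26 -0.7   1.8   0.18  1.15 -0.41]
lin [-115.1    0.3    1.3] rot [ 0.1  0.  -0.1]
```

{"method": "arm_command", "body": {
  "linear": [
    [-115, -0.2, 0],
    [-115, -0.2, 0],
    [-115, -0.2, 0],
    [-115, -0.2, 20],
    [-115, -0.2, 30]
  ],
  "rot": [
    [0, 0, 0],
    [0, 0, 0],
    [0, 0, 0],
    [0, 0, 0],
    [0, 0, 0]
  ],
  "claw": [90, 90, 90, 90, 90]
}}

```text
time: 16.75
ee_pos: [515.8, -50.8, 131.7]
tool_rot: [-2.287, -2.154, -0.0]
contact_force: [-0.7, 0.3, 0.7]
opening: 55.5
```

```bash
python3 g.py 516.6,-51.4,84,-3.4
```

```text
16.75 [515.8 -50.8 131.7] [-2.287 -2.154 -0.   ] F [-0.7  0.3  0.7] op 55.5 q7 [ 0.57  0.26 -0.63  1.86  0.17  1.08 -0.19]
lin [-0.6  0.8 47.7] rot [-0. -0. -0.]
```

{"method": "arm_command", "body": {
  "linear": [
    [-0.6, 0.8, 10],
    [-0.6, 0.8, 30],
    [-0.6, 0.8, 47],
    [-0.6, 0.8, 47],
    [-0.6, 0.8, 47]
  ],
  "rot": [
    [0, 0, 0],
    [0, 0, 0],
    [0, 0, 0],
    [0, 0, 0],
    [0, 0, 0]
  ],
  "claw": [90, 90, 90, 90, 130]
}}

```text
time: 17.38
ee_pos: [516.9, -51.3, 85.1]
tool_rot: [2.287, 2.154, 0.001]
contact_force: [0.2, -0.1, 0.2]
opening: 42.1
```

{"method": "arm_command", "body": {
  "linear": [
    [0, 0, 0],
    [0, 0, 0],
    [0, 0, 0],
    [0, 0, 0],
    [0, 0, 0]
  ],
  "rot": [
    [0, 0, 0],
    [0, 0, 0],
    [0, 0, 0],
    [0, 0, 0],
    [0, 0, 0]
  ],
  "claw": [160, 180, 255, 255, 255]
}}

```text
time: 18.0
ee_pos: [515.0, -51.2, 85.5]
tool_rot: [-2.286, -2.152, 0.005]
contact_force: [-14.5, 1.5, 13.5]
opening: 20.5
```

```bash
python3 g.py 520.8,18.5,84,-3.4;  python3 - <<'E'
from h import *
np.set_printoptions(precision=1,suppress=True)
s=avg("scene",2);cv2.imwrite("pics/s4.png",s)
g=lambda c:np.clip(255*(c/255.)**0.6,0,255).astype(np.uint8)
cv2.imwrite("pics/knob.png",g(crop(s,235,150,90,80,6)))
print(proj("scene",(520,4.3,98)),proj("scene",(523.6,62.3,98)))
E
```

```text
18.0 [515.  -51.2  85.5] [-2.286 -2.152  0.005] F [-14.5   1.5  13.5] op 20.5 q7 [ 0.55  0.33 -0.61  1.89  0.22  0.99 -0.22]
lin [69.9  1.6  1.5] rot [-0.2  0.  -0. ]
[271.5 195.3] [287.1 185.2]
```

View pics/knob.png

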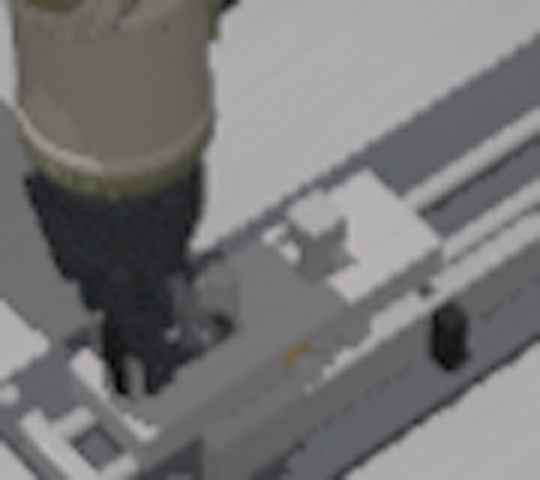

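The square pin's top is at ≈ (287,185), as predicted for a seated pin. The knob is gripped. I'll firm up the grip and slide.

{"method": "arm_command", "body": {
  "linear": [
    [0, 0, 0],
    [8, 0, 0],
    [20, 0, 0],
    [32, 0, 0],
    [40, 0, 0]
  ],
  "rot": [
    [0, 0, 0],
    [0, 0, 0],
    [0, 0, 0],
    [0, 0, 0],
    [0, 0, 0]
  ],
  "claw": [255, 255, 255, 255, 255],
  "newtons": 100
}}

```text
time: 18.73
ee_pos: [517.2, -11.7, 85.7]
tool_rot: [-2.287, -2.152, 0.007]
contact_force: [-4.4, -3.8, 3.1]
opening: 19.8
```

```bash
python3 g.py 519,15,85,-3.4
```

```text
18.73 [517.2 -11.7  85.7] [-2.287 -2.152  0.007] F [-4.4 -3.8  3.1] op 19.8 q7 [ 0.49  0.33 -0.63  1.89  0.23  1.   -0.31]
lin [26.7  0.2  0.7] rot [-0.2  0.1 -0.1]
```

{"method": "arm_command", "body": {
  "linear": [
    [8, 0, 0],
    [16, 0, 0],
    [23, 0, 0],
    [23, 0, 0]
  ],
  "rot": [
    [0, 0, 0],
    [0, 0, 0],
    [0, 0, 0],
    [0, 0, 0]
  ],
  "claw": [255, 255, 255, 255]
}}

```text
time: 19.23
ee_pos: [518.6, 12.7, 85.8]
tool_rot: [-2.285, -2.153, 0.005]
contact_force: [-1.6, 2.6, -0.3]
opening: 19.6
```

{"method": "arm_command", "body": {
  "linear": [
    [2, 0, 0]
  ],
  "rot": [
    [0, 0, 0]
  ],
  "claw": [255]
}}

```text
time: 19.35
ee_pos: [518.8, 14.4, 85.8]
tool_rot: [-2.285, -2.153, 0.006]
contact_force: [-2.2, -1.2, 0.8]
opening: 19.3
```

{"method": "arm_command", "body": {
  "linear": [
    [2, 0, 0]
  ],
  "rot": [
    [0, 0, 0]
  ],
  "claw": [255]
}}

```text
time: 19.48
ee_pos: [518.9, 16.8, 85.8]
tool_rot: [-2.285, -2.153, 0.005]
contact_force: [-2.1, 0.0, -0.1]
opening: 19.6
```

{"method": "arm_command", "body": {
  "linear": [
    [1.5, 0, 0]
  ],
  "rot": [
    [0, 0, 0]
  ],
  "claw": [255]
}}

```text
time: 19.6
ee_pos: [519.0, 18.9, 85.8]
tool_rot: [-2.285, -2.153, 0.004]
contact_force: [-2.2, 2.3, -0.2]
opening: 19.6
```

{"method": "arm_command", "body": {
  "linear": [
    [1, 0, 0],
    [1, 0, 0]
  ],
  "rot": [
    [0, 0, 0],
    [0, 0, 0]
  ],
  "claw": [255, 255]
}}

```text
time: 19.85
ee_pos: [519.0, 19.6, 85.8]
tool_rot: [-2.285, -2.152, 0.005]
contact_force: [-2.3, -1.4, 0.0]
opening: 19.4
```

{"method": "arm_command", "body": {
  "linear": [
    [1, 0, 0],
    [1, 0, 0]
  ],
  "rot": [
    [0, 0, 0],
    [0, 0, 0]
  ],
  "claw": [255, 255]
}}

```text
time: 20.1
ee_pos: [519.0, 19.7, 85.8]
tool_rot: [-2.286, -2.152, 0.006]
contact_force: [-3.2, -4.3, 2.0]
opening: 19.8
```

{"method": "arm_command", "body": {
  "linear": [
    [1, 0, 0],
    [1, 0, 0]
  ],
  "rot": [
    [0, 0, 0],
    [0, 0, 0]
  ],
  "claw": [255, 255]
}}

```text
time: 20.35
ee_pos: [519.1, 19.7, 85.7]
tool_rot: [-2.287, -2.152, 0.008]
contact_force: [-2.8, -3.7, 1.3]
opening: 19.5
```

Position stalls at y = 19.7, right at the predicted notch. I'll probe both ways gently to confirm.

{"method": "arm_command", "body": {
  "linear": [
    [-1.2, 0, 0],
    [-1.2, 0, 0]
  ],
  "rot": [
    [0, 0, 0],
    [0, 0, 0]
  ],
  "claw": [255, 255]
}}

```text
time: 20.6
ee_pos: [519.1, 19.3, 85.8]
tool_rot: [-2.287, -2.152, 0.006]
contact_force: [-2.2, 2.4, -0.4]
opening: 19.6
```

{"method": "arm_command", "body": {
  "linear": [
    [1.6, 0, 0],
    [1.6, 0, 0]
  ],
  "rot": [
    [0, 0, 0],
    [0, 0, 0]
  ],
  "claw": [255, 255]
}}

```text
time: 20.85
ee_pos: [519.1, 19.8, 85.8]
tool_rot: [-2.288, -2.152, 0.008]
contact_force: [-3.8, -3.2, 2.3]
opening: 19.5
```

{"method": "arm_command", "body": {
  "linear": [
    [0, 0, 0],
    [0, 0, 0],
    [0, 0, 0]
  ],
  "rot": [
    [0, 0, 0],
    [0, 0, 0],
    [0, 0, 0]
  ],
  "claw": [255, 255, 255]
}}

```text
time: 21.22
ee_pos: [519.1, 19.6, 85.8]
tool_rot: [-2.288, -2.152, 0.009]
contact_force: [-2.8, -2.3, 0.5]
opening: 19.6
```

```bash
python3 - <<'E'
from h import *
s=avg("scene",3);t=avg("top",3);cv2.imwrite("pics/s5.png",s)
g=lambda c:np.clip(255*(c/255.)**0.6,0,255).astype(np.uint8)
a=crop(s,255,145,80,75,6);b=crop(t,232,205,40,45,6);h=max(a.shape[0],b.shape[0])
p=lambda c:cv2.copyMakeBorder(c,0,h-c.shape[0],0,0,0)
cv2.imwrite("pics/notch.png",g(np.hstack([p(a),p(b)])))
E
python3 g.py
```

```text
21.52 [519.1  19.6  85.8] [-2.288 -2.152  0.009] F [-4.  -2.3  1.3] op 19.7 q7 [ 0.44  0.34 -0.64  1.89  0.24  1.   -0.37]
```

View pics/notch.png

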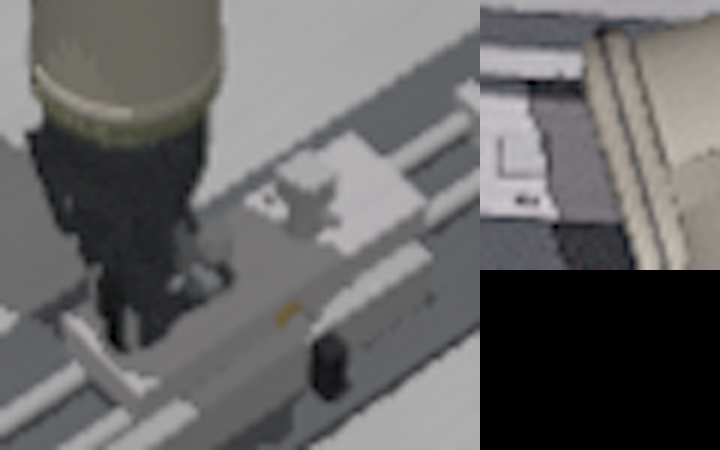

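```bash
python3 - <<'E'
from h import *
def gold(f,x,y,w,h):
    im=crop(cv2.imread(f),x,y,w,h,6).astype(int);m=((im[:,:,2]-im[:,:,0])>25)
    yy,xx=np.nonzero(m);return m.sum()/36,(xx.mean()+.5)/6-.5+x,(yy.mean()+.5)/6-.5+y
a=gold("pics/s1.png",275,200,20,20);b=gold("pics/s5.png",293,187,20,20);print(a,b)
d=onz("scene",b[1:],45)-onz("scene",a[1:],45);print(d,d@[.059,.998,0])
A=cv2.imread("pics/s1.png");print("ball expected at notch px",proj("scene",onz("scene",a[1:],45)+70.9*np.array([.059,.998,0])))
E
```

```text
(np.float64(7.611111111111111), np.float64(283.8588807785888), np.float64(208.23722627737226)) (np.float64(7.555555555555555), np.float64(302.2064950980392), np.float64(196.63725490196077))
[ 6.06859794 69.49513836  0.        ] 69.71419535919007
ball expected at notch px [302.07346272 196.03797015]
```

The stalled probes alone could also be stiction, so I'll do one stronger push, still under the 7 N breakout.

{"method": "arm_command", "body": {
  "linear": [
    [2.4, 0, 0],
    [2.4, 0, 0],
    [2.4, 0, 0]
  ],
  "rot": [
    [0, 0, 0],
    [0, 0, 0],
    [0, 0, 0]
  ],
  "claw": [255, 255, 255]
}}

```text
time: 21.9
ee_pos: [519.1, 20.2, 85.8]
tool_rot: [2.29, 2.15, -0.012]
contact_force: [-4.6, -7.8, 2.9]
opening: 19.8
```

{"method": "arm_command", "body": {
  "linear": [
    [-2.4, 0, 0],
    [-2.4, 0, 0],
    [-2.4, 0, 0]
  ],
  "rot": [
    [0, 0, 0],
    [0, 0, 0],
    [0, 0, 0]
  ],
  "claw": [255, 255, 255]
}}

```text
time: 22.28
ee_pos: [519.0, 19.2, 85.8]
tool_rot: [-2.289, -2.152, 0.01]
contact_force: [-0.3, 5.4, -1.3]
opening: 19.5
```

Confirmed: about -7.8 N one way and +5.4 N the other moved the shuttle only about ±0.5 mm. I'll relax to the centre.

{"method": "arm_command", "body": {
  "linear": [
    [0.5, 0, 0],
    [0.5, 0, 0],
    [0.5, 0, 0]
  ],
  "rot": [
    [0, 0, 0],
    [0, 0, 0],
    [0, 0, 0]
  ],
  "claw": [255, 255, 255]
}}

```text
time: 22.65
ee_pos: [519.1, 19.5, 85.8]
tool_rot: [-2.289, -2.151, 0.01]
contact_force: [-3.2, -0.5, -0.7]
opening: 19.4
```

```bash
python3 g.py; python3 -c "
from cell import workorder
print(workorder.hand_in())"; python3 g.py
```

```text
22.65 [519.1  19.5  85.8] [-2.289 -2.151  0.01 ] F [-3.2 -0.5 -0.7] op 19.4 q7 [ 0.44  0.34 -0.64  1.89  0.24  1.   -0.38]
the job is handed in; nothing more can be done
None
the job is handed in; nothing more can be done
```

I seated the plain pin in pocket 1, then the square-headed pin in pocket 2. I then gripped the knob and slid the shuttle about 71 mm to the notch. The job was handed in at 22.65 s with the knob still gripped and almost no push along the rails (-0.5 N).

**Pins:** Each pin bottomed out at the expected height. In the scene view their tops were within about half a pixel of where a seated pin should be.

**Notch:** Pushes of 7.8 N forward and 5.4 N back moved the shuttle only about ±0.5 mm. The arm travelled 70.9 mm, as the images predicted.

**Disagreements:**
- A rough camera check of the ball gave 69.7 mm of travel instead of 71. I put that down to the lighting on the ball and trusted the force check.
- The gripper read about 2 mm less than the true width on the plain pin and the knob (about 14 and 20 mm for 16 and 22 mm), and about 1 mm less on the square head.

I did not touch the round-headed pin or the other bystanders, but I did not take a final picture of the tray.

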